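Roll the tube offcut home in the drilling feed gutter and shut its gate

TASK

With your fingertips, push the tube offcut up the sloping gutter of the drilling fixture, over the crest, until it settles in the dip against the end stop and no longer rolls back; then push the swinging gate fully shut, square across the gutter behind it. Only nudge things, gently: do not grip, lift or carry the tube, and leave everything else on the bench where it is.

Things in the scene. Friction and masses are not known exactly. Their poses are not given: they have to be found in the camera images.
- gutter: Fixed feed gutter: grey steel trough on a 300 x 76 x 8 mm base plate screwed to the bench. Origin: on the bench under the plate's centre. x = uphill towards the end stop, y = across, towards the gate's pivot, z up. Trough 64 mm wide inside, 72 outside; side walls only 10 mm above its floor. Floor heights are given at low_end, ramp and crest (positions in mm in this frame).
- low_end (a point): Middle of the floor's edge at the open low end of the gutter (x = -142, floor 43 mm above the bench; no wall closes it). From here the floor falls 7 mm to the valley at x = -110.
- ramp: Main sloping floor of the gutter, fixed to it. Origin on the floor surface at the valley (gutter x = -110, y = 0, 36 mm above the bench); x = up the slope, y across, z square to the floor. It rises steadily at 7 degrees to the crest, 171 mm along x.
- crest (a point): Middle of the floor's crest (gutter x = 60, floor 57 mm above the bench). Beyond it the floor falls at 10 degrees to 47 mm above the bench at the end stop: the dip where the tube stays.
- stop (a point): Middle of the top edge, on the tube's side, of the end stop: an upright plate across the gutter, face at gutter x = 115, 76 mm wide, 6 mm thick, top 98 mm above the bench.
- tube: Loose bright steel tube offcut across the gutter, 48 mm diameter, 60 mm long, 0.15 to 0.31 kg. Origin on its axis at mid length; y is its axis, x and z turn as it rolls. Starts at rest in the valley (centre at gutter x = -109, 60 mm above the bench) and rolls back there if let go before the crest; past the crest it rolls on to the end stop. Slippery (friction about 0.3).
- seat (a point): Where the centre of the tube is when it is home: resting in the dip and touching the end stop (gutter x = 91, y = 0, 76 mm above the bench).
- gate (a joint): Angle of the swinging gate about its upright pivot, rad. 0 = open, alongside the gutter, pointing downhill (gutter -x); negative = swung outwards; 1.571 = fully shut, square across the gutter (pointing to gutter -y), at a hard limit. Grows anticlockwise seen from above. No spring: it stays where it is left; about 1 N at its tip moves it.
- gate_pivot (a point): Point on the gate's pivot axis at half the gate's height (gutter x = 56, y = 48, 93 mm above the bench). The pivot post with the hub is 20 mm thick, top 116 mm above the bench.
- gate_tip (a point): Middle of the free end of the gate, 102 mm from the pivot axis. The gate is a bare steel strip on edge, 6 mm thick, 38 mm tall (74 to 112 mm above the bench, so it passes over the gutter's walls); shut, it stands 8 mm downhill of the seated tube.
- short_tube: Bystander: a shorter steel tube offcut standing on end beside the gutter, 40 mm diameter, 55 mm tall. Origin at the centre of its underside.
- jar: Bystander: small pale jar with a cap, 52 mm diameter, 60 mm tall, beside the gutter. Origin at the centre of its underside.
- timber: Bystander: pale timber offcut 90 x 45 x 30 mm lying beside the low end of the gutter. Origin at the centre of its underside.
- glue: Bystander: white glue bottle, 44 mm diameter, 130 mm tall. Origin at the centre of its underside.
- driver: Bystander: screwdriver with grey handle lying on the bench.
- wrench: Bystander: steel wrench lying on the bench.
- hammer: Bystander: hammer with a wooden handle lying on the bench.
There are look-alikes about, which are no part of the job. What is shaped like the tube but pink or purple is not meant.

How it is judged:
On the way, in this order (a step that is already met when the one before it is completed fails the run):
1. the tube rests in the dip at the end stop while the gate is still open (x of tube in the frame of gutter between 0.083 and 0.097 m and y of tube in the frame of gutter between -0.008 and 0.008 m and z of tube in the frame of gutter between 0.07 and 0.081 m and angle between the y axis of tube and the y axis of gutter, either way round below 0.15 rad and linear speed of tube below 0.02 m/s and value of joint gate below 0.8 rad), for 0.2 s.
2. the gate is fully shut behind it (value of joint gate above 1.42 rad and x of tube in the frame of gutter between 0.083 and 0.097 m and y of tube in the frame of gutter between -0.008 and 0.008 m and z of tube in the frame of gutter between 0.07 and 0.081 m and angle between the y axis of tube and the y axis of gutter, either way round below 0.15 rad), for 0.2 s.
At the end, for the whole second after the job is handed in: The tube lies still in the dip (centre within 8 mm along and across, 6 mm in height, of the seat; square to the gutter within 0.15 rad), the gate is shut to more than 1.42 rad, and the bystanders stand where they were (all of step 2 and linear speed of tube below 0.02 m/s and angular speed of tube below 1 rad/s); the robot touches nothing.
It fails at once if the tube is lifted off the gutter's floor (its centre more than 12 mm above where it rolls) (z of tube in the frame of ramp above 0.036 m).
It fails at once if the tube is gripped or pushed hard (more than 25 N between the fingers and the tube) (contact force between the fingers and tube above 25 N).
It fails at once if a bystander is moved more than 20 mm (distance of any of short_tube, jar, timber, glue, driver, wrench, hammer from where it was at the start of the episode above 0.02 m).
It also fails if it takes over 48 s, if anything falls off the work surface, if the arm or the gripper's body presses on something with over 40 N, if the wrist force passes 120 N, or if a joint passes its speed limit or range.

ROBOT

A 7-joint arm with a two-finger parallel gripper is mounted at the origin on the work surface. World frame = base frame: x ahead of the robot, y to its left, z up, the work surface at z = 0. Lengths are in m, angles in rad, forces in N, time in s.
With the tool pointing down it reaches from about 0.425 to 1.025 m from the base axis. Payload 9.4 kg.
Tool frame: the origin (TCP) lies on the centre line of the jaws, within the pads' length; the fingertips stand arm.finger_overhang ahead of it and the grasp point (between the pads) lies 6 mm ahead of it (arm.finger_overhang is the distance from the TCP to the fingertips, in m); z points along the fingers, y is the line along which they close (so a half turn about z gives the same grasp; the last joint's range is limited). The gripper opens to 85 mm and grips with 20 to 120 N. Pads are 22 mm wide; open, the fingers measure 114 mm over their backs; the gripper's body (76 mm by 85 mm) begins 54 mm behind the grasp point. The pads swing forward as they close: fully open they stand 13 mm farther back than shut.
Start: joints at [-1.397, 0.599, -0.003, 1.599, 0.002, 0.943, -0.08], TCP at [0.18, 0.702, 0.256] pointing down, gripper open.
Joint ranges: [-2.57, 2.57], [-0.35, 1.97], [-1.29, 1.29], [0.11, 2.56], [-1.05, 4.19], [0.11, 1.86], [-2.63, 2.63]. Speed limits (rad/s): [2.22, 2.22, 3.01, 3.01, 3.14, 3.14, 3.14].

INTERFACE

Orientations are given as a unit quaternion [x, y, z, w].
In Python, from station import arm gives the robot as it stands. The module is installed in compiled form; this text tells all that it offers.
- The arm moves only by the tool arm_command, never from a script. Its argument "steps" is a list of rows, each a list of 5 numbers: the shift along the tool's x, y, z in m, then the turn about the tool's z in rad, then the opening, from 0 (shut) to 1 (fully open). In form: [[x, y, z, roll, fingers], ...]. A call has 1 to 5 rows; each row shifts and turns the commanded pose from where the row before left it, along the tool's axes as they then stand; what a row does not reach is not made up. A row lasts 1/8 s, in which the tool goes at most 62.5 mm and 10.7 degrees, less where a joint would pass 70% of its speed; a pose out of reach is approached as far as the arm can. A call with a gripper value outside its range is refused whole. The fingers move at their own pace and stop on an object; the grip force is fixed at half the most. Time passes only in rows, so rows that do not move let the fingers close. It gives the time, the measured TCP pose, the force, the opening and the grip force at its end, in the units of the state.
- arm.read_state(): the state, without advancing time (a new reading comes with each control period).
- arm.grab_frame(name): name is "scene" or "side" or "wrist"; returns the picture (400x640x3 uint8, red, green, blue); there is no depth.
- arm.get_calibration(name): a dict with "fx", "fy", "cx", "cy" (pixels), "extrinsics" (4x4, takes a point from world to camera coordinates). Camera axes: x right, y down, z forward; pixel columns grow to the right and rows downward; lengths in m; the calibration is good to about 2 mm. A picture is of the moment at which its call begins: read the wrist's pose just before it. get_calibration takes no time and is no camera call; for the wrist camera it gives the pose at the moment of the call.
- arm.hand_in(): hands the job in; it is judged then, once.
The state is a dict: "time": time; "joints": joint angles; "joint_velocities": joint speeds; "joint_torque": joint torques, N m; "ee_pos": TCP position; "tool_rot": TCP orientation; "contact_force": force on the tool from outside, world axes, zero at the start; "wrist_torque": the same for the moment, N m; "grip_width": opening from 0.0 (shut) to 1.0 (fully open); "grasp_force": force on a finger pad.
Only numpy, scipy, OpenCV 4.12 (cv2) and the standard library are available. Lean on these libraries where they do the work, as an engineer would, in place of code of your own. Each camera call takes 0.05 s, during which the arm holds its last target. There are 200 camera calls.

## Working session

There is one attempt and no reset: what is moved stays moved. The work goes in short steps, Python scripts to look and compute and a tool call to move; the robot and the scene stay as the last step left them, time stands still between calls to the robot, and variables do not carry over. Pictures are saved under pics/ and viewed, at most 10 in all, crops included, and the job is handed in when it is done.

Besides the shell and the picture viewer there is one more tool, called after ">>>" as name([rows], argument=value, ...), one row to a line, values as JSON. arm_command: Moves the arm, as the interface text tells. Its arguments: {"type":"object","properties":{"steps":{"type":"array","items":{"type":"array","items":{"type":"number"}}}},"required":["steps"]}

```bash
mkdir -p pics
cat > h.py <<'E'
from station import arm
import numpy as np, cv2
def snap(n,f):
    im=arm.grab_frame(n); cv2.imwrite('pics/'+f,im[:,:,::-1]); return im
def ray(n,u,v,z,c=None):
    c=c or arm.get_calibration(n); E=np.array(c['extrinsics']); R,t=E[:3,:3],E[:3,3]
    o=-R.T@t; d=R.T@np.array([(u-c['cx'])/c['fx'],(v-c['cy'])/c['fy'],1])
    return o+d*(z-o[2])/d[2]
def proj(n,p,c=None):
    c=c or arm.get_calibration(n); q=np.array(c['extrinsics'])@np.append(p,1)
    return c['fx']*q[0]/q[2]+c['cx'],c['fy']*q[1]/q[2]+c['cy']
E
python3 - <<'E'
from h import *
snap('scene','s0.png');snap('side','d0.png')
a=cv2.imread('pics/s0.png')
print(arm.finger_overhang); s=arm.read_state(); print(s)
for n in('scene','side'):
    c=arm.get_calibration(n);E=np.array(c['extrinsics']);print(n,c['fx'],-E[:3,:3].T@E[:3,3])
E
```

```text
0.025
{'time': 0.1, 'joints': array([-1.39670559,  0.60001593, -0.00250801,  1.60006538,  0.00181922,
        0.9429142 , -0.0797987 ]), 'joint_velocities': array([ 0.00047705, -0.00045459,  0.00070383, -0.00132718, -0.00167075,
        0.00011804,  0.0007262 ]), 'joint_torque': array([ 5.49629505e-03, -7.77986741e+01,  1.57000791e+00, -2.58623314e+01,
        1.26746381e-02,  5.41856818e-03, -2.06783923e-09]), 'ee_pos': array([0.17986024, 0.70192572, 0.25551937]), 'tool_rot': array([ 1.25046181e-01,  9.92150675e-01, -7.00848813e-04, -4.64384729e-06]), 'contact_force': array([ 0.14142866, -0.363016  ,  0.26425825]), 'wrist_torque': array([0.00479305, 0.00800853, 0.03904162]), 'grasp_force': 0.0, 'grip_width': 0.9998784139282042}
scene 472.5247980490744 [1.10186596 0.68912898 1.30048879]
side 399.04613013470737 [ 0.19487254 -0.48919469  0.88036432]
```

View pics/s0.png

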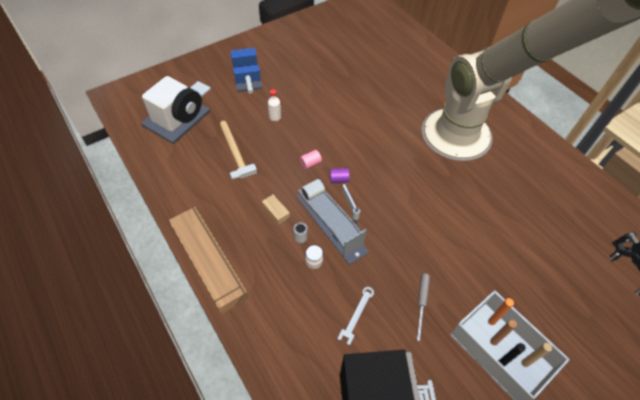

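View pics/d0.png

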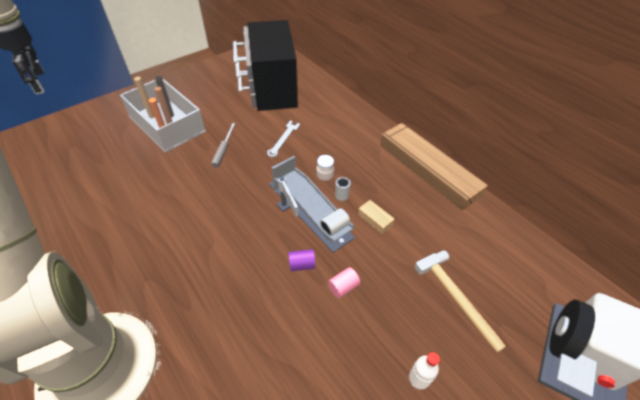

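The steel tube candidates in the scene view are the bright tube in the gutter (315,190), the standing short tube (300,232), the pink one (311,158) and the purple one (340,175). By the description it's the bright one in the gutter. I'll check that in a close crop.

Run:
```python
import cv2,numpy as np
a=cv2.imread('pics/s0.png')[165:270,270:380];b=cv2.imread('pics/d0.png')[145:260,255:365]
cv2.imwrite('pics/c0.png',np.hstack([cv2.resize(x,(400,420),interpolation=cv2.INTER_CUBIC) for x in(a,b)]))
from h import *
for u,v in((315,190),(352,245),(343,262)): print(ray('scene',u,v,.05))
for u,v in((335,222),(284,168)): print(ray('side',u,v,.05))
```

```text
[ 0.60303074 -0.03883298  0.05      ]
[0.62056973 0.18998086 0.05      ]
[0.67583998 0.22139564 0.05      ]
[ 0.61561366 -0.03230294  0.05      ]
[0.62018126 0.20781461 0.05      ]
```

View pics/c0.png

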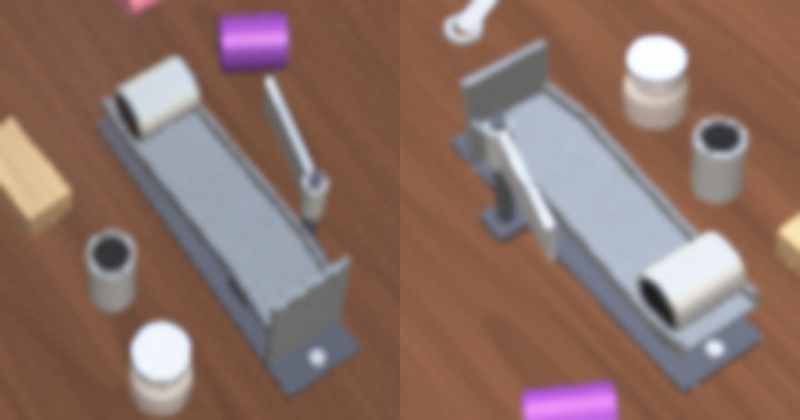

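The crop confirms the bright tube, in the valley at the low end. The gate is on the robot's side and open. Next I'll work out the gutter frame.

Run:
```python
from h import *
S=lambda u,v:(270+u/3.636,165+v/4); D=lambda u,v:(255+(u-400)/3.636,145+v/3.652)
for n,s,d,z in(('stopR',(348,260),(465,80),.098),('stopL',(272,313),(546,42),.098),('post',(315,178),(496,122),.116),('tip',(268,80),(549,220),.112),('tubeR',(182,60),(660,290),.066),('tubeL',(125,110),(728,243),.066),('lowplR',None,(690,390),.008),('lowplL',None,(762,338),.008)):
    print(n,s and ray('scene',*S(*s),z)[:2].round(4),ray('side',*D(*d),z)[:2].round(4))
for n,u,v,z in(('stopplL',288,393,.008),('stopplR',358,347,.008)): print(n,ray('scene',*S(u,v),z)[:2].round(4))
for n,im in(('scene','s0'),('side','d0')):
    print()
c=arm.get_calibration('wrist');E=np.array(c['extrinsics']);print(c['fx'],E[:3,:3].round(2),(-E[:3,:3].T@E[:3,3]))
```

```text
stopR [0.5757 0.1905] [0.5736 0.1891]
stopL [0.6532 0.1932] [0.646  0.1859]
post [0.5639 0.1265] [0.5596 0.1253]
tip [0.5424 0.0296] [0.5394 0.0319]
tubeR [ 0.5738 -0.0538] [ 0.5855 -0.0341]
tubeL [ 0.6432 -0.0397] [ 0.6501 -0.0307]
lowplR None [ 0.5762 -0.083 ]
lowplL None [ 0.646  -0.0801]
stopplL [0.6482 0.2193]
stopplR [0.5756 0.2198]


290.5439967327071 [[ 0.25  0.97 -0.  ]
 [ 0.92 -0.24  0.3 ]
 [ 0.29 -0.08 -0.95]] [0.1055257  0.72156351 0.37319913]
```

Run:
```python
from h import *
for n,u,v,z in(('purple',340,175,.02),('pink',311,158,.02),('timber',276,208,.03),('box',510,345,.08),('boxcorner',455,333,.08),('black',380,352,.15),('driver',423,300,.01),('wrench',357,312,.01),('short',300,230,.05),('jar',314,252,.06)): print(n,ray('scene',u,v,z)[:2].round(3))
```

```text
purple [ 0.485 -0.062]
pink [ 0.528 -0.178]
timber [ 0.739 -0.059]
box [0.46  0.662]
boxcorner [0.558 0.561]
black [0.774 0.503]
driver [0.538 0.431]
wrench [0.719 0.356]
short [0.724 0.061]
jar [0.732 0.152]
```

>>> arm_command([
  [0, 0, 0, 0.186, 0.2],
  [0, 0, 0, 0.186, 0.2],
  [0, 0, 0, 0.186, 0.2],
  [0, 0, 0, 0.186, 0.2],
  [0, 0, 0, 0.186, 0.2],
])

```text
time: 0.72
ee_pos: [0.1798, 0.7021, 0.2558]
tool_rot: [0.559, 0.829, -0.0, 0.0]
contact_force: [-0.4, -0.2, -0.5]
grip_width: 0.201
grasp_force: 0.0
```

>>> arm_command([
  [0, 0, 0, 0.186, 0.2],
  [0, 0, 0, 0.186, 0.2],
  [0, 0, 0, 0.016, 0.2],
])

```text
time: 1.1
ee_pos: [0.1795, 0.7022, 0.2557]
tool_rot: [0.706, 0.708, -0.0, 0.0]
contact_force: [-0.5, -1.0, -0.5]
grip_width: 0.199
grasp_force: 0.0
```

>>> arm_command([
  [-0.054, 0.028, 0, 0, 0.2],
  [-0.054, 0.028, 0, 0, 0.2],
  [-0.054, 0.028, 0, 0, 0.2],
  [-0.054, 0.028, 0, 0, 0.2],
  [-0.054, 0.028, 0, 0, 0.2],
])

```text
time: 1.72
ee_pos: [0.3212, 0.4308, 0.2564]
tool_rot: [0.705, 0.709, 0.0, 0.0]
contact_force: [0.9, -0.0, 0.5]
grip_width: 0.199
grasp_force: 0.0
```

>>> arm_command([
  [-0.054, 0.028, 0, 0, 0.2],
  [-0.054, 0.028, 0, 0, 0.2],
  [-0.054, 0.028, 0, 0, 0.2],
  [-0.054, 0.028, 0, 0, 0.2],
  [-0.054, 0.028, 0, 0, 0.2],
])

```text
time: 2.35
ee_pos: [0.4618, 0.1611, 0.2565]
tool_rot: [0.705, 0.71, 0.0, 0.0]
contact_force: [1.8, 1.6, 0.4]
grip_width: 0.2
grasp_force: 0.0
```

>>> arm_command([
  [-0.054, 0.03, 0, 0, 0.2],
  [-0.054, 0.03, 0, 0, 0.2],
  [-0.054, 0.03, 0, 0, 0.2],
  [-0.054, 0.03, 0, 0, 0.2],
  [-0.054, 0.03, 0, 0, 0.2],
])

```text
time: 2.98
ee_pos: [0.6123, -0.1086, 0.2563]
tool_rot: [0.705, 0.709, 0.0, -0.0]
contact_force: [1.5, 1.0, 0.3]
grip_width: 0.205
grasp_force: 0.0
```

Run:
```python
from h import *
print(arm.read_state()['ee_pos']); c=arm.get_calibration('wrist')
snap('wrist','w0.png')
G=np.array([.6115,.0685])
g=lambda x,y,z: proj('wrist',(G[0]-y,G[1]+x,z),c)
im=cv2.imread('pics/w0.png')
for p in((-150,38,8),(-150,-38,8),(-142,36,53),(-142,-36,53),(-109,30,60),(-109,-30,60),(60,36,67),(60,-36,67),(56,48,116),(115,38,98)):
    q=g(*np.array(p)/1000); print(p,np.round(q))
    if max(map(abs,q))<2000: cv2.circle(im,tuple(int(i) for i in q),3,(0,0,255),1)
cv2.imwrite('pics/w0.png',im)
```

```text
[ 0.61234362 -0.10863251  0.25628027]
(-150, 38, 8) [290. 144.]
(-150, -38, 8) [350. 145.]
(-142, 36, 53) [287. 143.]
(-142, -36, 53) [353. 143.]
(-109, 30, 60) [291. 112.]
(-109, -30, 60) [349. 112.]
(60, 36, 67) [278. -97.]
(60, -36, 67) [364. -96.]
(56, 48, 116) [ 251. -136.]
(115, 38, 98) [ 266. -228.]
```

View pics/w0.png

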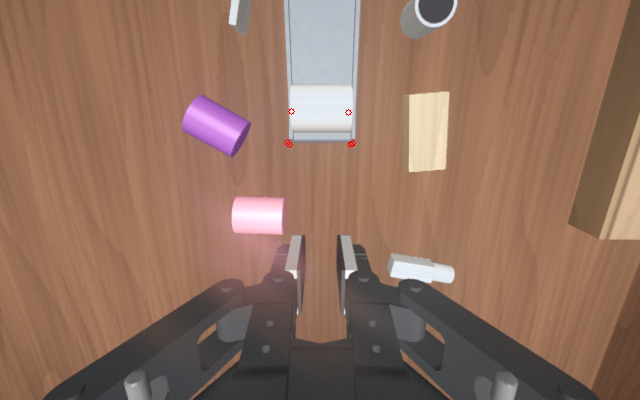

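The wrist view shows the tube at (321,110) and the gutter's low edge at row 141, columns 290–356. My frame is within about 2 mm, so I take the gutter centre as x = 0.6135, y = 0.070. Next I descend behind the tube.

>>> arm_command([
  [0, 0.001, 0.06, 0, 0.2],
  [0, 0, 0.06, 0, 0.2],
  [0, 0, 0.05, 0, 0.2],
  [0.006, 0, 0.009, 0, 0.2],
  [0.006, 0, 0, 0, 0.2],
])

```text
time: 3.65
ee_pos: [0.6128, -0.0945, 0.0778]
tool_rot: [0.706, 0.708, 0.0, -0.0]
contact_force: [-0.0, -0.1, 0.8]
grip_width: 0.2
grasp_force: 0.0
```

>>> arm_command([
  [0.006, 0, 0, 0, 0.2],
  [0.005, 0, 0, 0, 0.2],
  [0.005, 0, 0, 0, 0.2],
  [0.005, 0, 0, 0, 0.2],
  [0.005, 0, 0, 0, 0.2],
])

```text
time: 4.28
ee_pos: [0.6126, -0.0687, 0.0775]
tool_rot: [0.706, 0.708, 0.0, 0.0]
contact_force: [-0.2, -0.6, 0.2]
grip_width: 0.202
grasp_force: 0.4
```

Run:
```python
from h import *
snap('side','d1.png')
a=cv2.imread('pics/d1.png')[130:260,240:400]
cv2.imwrite('pics/c1.png',cv2.resize(a,None,fx=4,fy=4,interpolation=cv2.INTER_CUBIC))
```

```text
(no output)
```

View pics/c1.png

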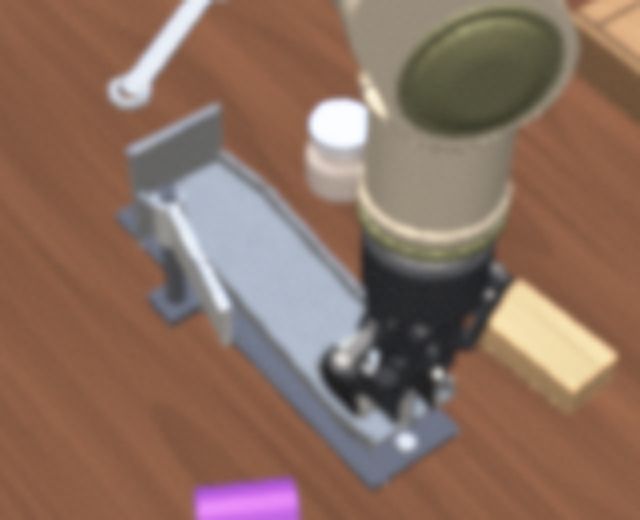

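The crop shows the fingertips behind the tube (around (370,370)), on the trough's centre line. Next I push up the slope.

>>> arm_command([
  [0.006, 0, -0.0008, 0, 0.2],
  [0.007, 0, -0.001, 0, 0.2],
  [0.008, 0, -0.001, 0, 0.2],
  [0.009, 0, -0.0011, 0, 0.2],
  [0.009, 0, -0.0011, 0, 0.2],
])

```text
time: 4.95
ee_pos: [0.6124, -0.029, 0.0824]
tool_rot: [0.706, 0.708, 0.0, -0.0]
contact_force: [-0.2, -1.8, 0.2]
grip_width: 0.2
grasp_force: 0.4
```

>>> arm_command([
  [0.009, 0, -0.0011, 0, 0.2],
  [0.009, 0, -0.0011, 0, 0.2],
  [0.009, 0, -0.0011, 0, 0.2],
  [0.009, 0, -0.0011, 0, 0.2],
  [0.009, 0, -0.0011, 0, 0.2],
])

```text
time: 5.58
ee_pos: [0.6123, 0.0158, 0.0879]
tool_rot: [0.706, 0.708, 0.0, -0.0]
contact_force: [-0.0, -0.7, -0.6]
grip_width: 0.204
grasp_force: 0.4
```

>>> arm_command([
  [0.009, 0, -0.0011, 0, 0.2],
  [0.009, 0, -0.0011, 0, 0.2],
  [0.009, 0, -0.0011, 0, 0.2],
  [0.009, 0, -0.0011, 0, 0.2],
  [0.009, 0, -0.0011, 0, 0.2],
])

```text
time: 6.2
ee_pos: [0.6122, 0.0608, 0.0934]
tool_rot: [0.706, 0.708, 0.0, 0.0]
contact_force: [0.0, -0.5, 0.5]
grip_width: 0.199
grasp_force: 0.4
```

>>> arm_command([
  [0.008, 0, -0.001, 0, 0.2],
  [0.007, 0, -0.0009, 0, 0.2],
  [0.006, 0, -0.0007, 0, 0.2],
  [0.006, 0, -0.0005, 0, 0.2],
  [0.005, 0, 0, 0, 0.2],
])

```text
time: 6.82
ee_pos: [0.6122, 0.0925, 0.0964]
tool_rot: [0.706, 0.708, 0.0, 0.0]
contact_force: [0.8, -0.6, 0.5]
grip_width: 0.202
grasp_force: 0.4
```

>>> arm_command([
  [0.004, 0, 0, 0, 0.2],
  [0.004, 0, 0, 0, 0.2],
  [0.004, 0, 0, 0, 0.2],
  [0.004, 0, 0, 0, 0.2],
  [0.004, 0, 0, 0, 0.2],
])

```text
time: 7.45
ee_pos: [0.6121, 0.1124, 0.0964]
tool_rot: [0.706, 0.708, -0.0, -0.0]
contact_force: [0.7, 0.5, -0.4]
grip_width: 0.203
grasp_force: 0.0
```

Run:
```python
from h import *
c=arm.get_calibration('wrist')
snap('wrist','w1.png'); print(arm.read_state()['ee_pos'])
im=cv2.imread('pics/w1.png')
for p in((91,30,76),(91,-30,76),(56,48,116),(115,38,98),(115,-38,98)):
    q=np.array(p)/1000; q=proj('wrist',(.6135-q[1],.07+q[0],q[2]),c); print(p,np.round(q)); cv2.circle(im,tuple(int(i) for i in q),3,(0,0,255),1)
cv2.imwrite('pics/w1.png',im)
```

```text
[0.61209088 0.11316917 0.09633347]
(91, 30, 76) [261. 165.]
(91, -30, 76) [385. 165.]
(56, 48, 116) [200. 275.]
(115, 38, 98) [226. 115.]
(115, -38, 98) [422. 116.]
```

View pics/w1.png

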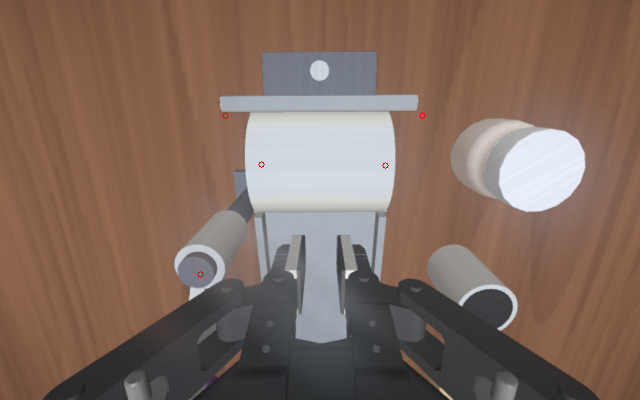

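The tube is seated against the stop and centred at (320,163). The gate is still open: its hub is at (196,269). Next I lift clear, close the fingers, and go to the outer side of the gate.

>>> arm_command([
  [-0.01, 0, -0.02, 0, 0.2],
  [0, 0, -0.05, 0, 0.0],
  [-0.02, -0.04, 0, 0, 0.0],
  [-0.02, -0.04, 0, 0, 0.0],
  [-0.012, -0.042, 0, 0, 0.0],
])

```text
time: 8.12
ee_pos: [0.4893, 0.048, 0.1678]
tool_rot: [0.707, 0.707, 0.001, 0.001]
contact_force: [0.1, 0.9, -0.5]
grip_width: 0.001
grasp_force: 0.0
```

Run:
```python
from h import *
s=arm.read_state();print(s['ee_pos'],s['grip_width'])
snap('side','d2.png')
a=cv2.imread('pics/d2.png')[130:260,240:400]
cv2.imwrite('pics/c2.png',cv2.resize(a,None,fx=4,fy=4,interpolation=cv2.INTER_CUBIC))
P=np.array([.564,.128]);last=None
for th in np.r_[-.3:1.6:.1,1.571]:
    u=np.array([np.sin(th),-np.cos(th)]);t=np.array([np.cos(th),np.sin(th)])
    h=.003+.015*abs(t[0])+.011*abs(t[1]); r=.08
    p=P+r*u-h*t; print(round(th,2),p.round(4),'' if last is None else (p-last)[::-1].round(4)); last=p
```

```text
[0.48930704 0.0479801  0.16783749] 0.0014508983731843213
-0.3 [0.5207 0.0577] 
-0.2 [0.5286 0.0535] [-0.0041  0.0079]
-0.1 [0.5371 0.0503] [-0.0032  0.0085]
0.0 [0.546 0.048] [-0.0023  0.0089]
0.1 [0.5531 0.0465] [-0.0015  0.0071]
0.2 [0.5604 0.0456] [-0.0009  0.0073]
0.3 [0.568  0.0455] [-0.0002  0.0076]
0.4 [0.5757 0.0461] [0.0006 0.0077]
0.5 [0.5835 0.0475] [0.0014 0.0078]
0.6 [0.5914 0.0498] [0.0023 0.0078]
0.7 [0.599  0.0529] [0.0031 0.0077]
0.8 [0.6065 0.057 ] [0.004  0.0075]
0.9 [0.6136 0.0619] [0.0049 0.0071]
1.0 [0.6203 0.0676] [0.0058 0.0067]
1.1 [0.6264 0.0742] [0.0066 0.0061]
1.2 [0.6318 0.0816] [0.0074 0.0054]
1.3 [0.6364 0.0896] [0.008  0.0046]
1.4 [0.6401 0.0983] [0.0086 0.0037]
1.5 [0.6427 0.1073] [0.0091 0.0027]
1.57 [0.644 0.114] [0.0067 0.0013]
```

View pics/c2.png

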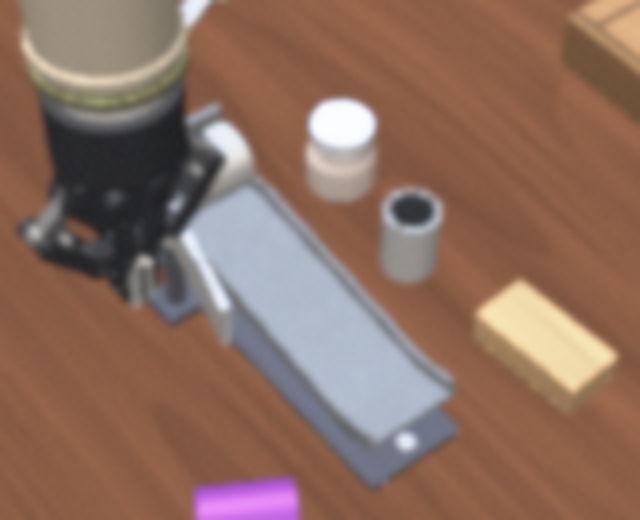

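The gate is still open (about (205,280)), the tube is home and the fingers are outside the gate. Next I lower and push it round.

>>> arm_command([
  [0, 0, 0.03, 0, 0],
  [0, 0, 0.025, 0, 0],
  [0, 0.015, 0, 0, 0],
  [0, 0.012, 0, 0, 0],
  [0, 0.01, 0, 0, 0],
])

```text
time: 8.8
ee_pos: [0.5291, 0.0499, 0.1125]
tool_rot: [0.706, 0.708, 0.001, 0.001]
contact_force: [-0.3, -0.7, -0.0]
grip_width: 0.001
grasp_force: 0.4
```

>>> arm_command([
  [0, 0.009, 0, 0, 0],
  [0, 0.009, 0, 0, 0],
  [0, 0.008, 0, 0, 0],
  [0, 0.008, 0, 0, 0],
  [0, 0.008, 0, 0, 0],
])

```text
time: 9.43
ee_pos: [0.5696, 0.0502, 0.1113]
tool_rot: [0.706, 0.708, -0.0, -0.0]
contact_force: [0.0, 0.7, 0.4]
grip_width: 0.003
grasp_force: 0.4
```

>>> arm_command([
  [0, 0.008, 0, 0, 0],
  [0.002, 0.008, 0, 0, 0],
  [0.003, 0.008, 0, 0, 0],
  [0.004, 0.008, 0, 0, 0],
  [0.004, 0.007, 0, 0, 0],
])

```text
time: 10.05
ee_pos: [0.6088, 0.0635, 0.1114]
tool_rot: [0.706, 0.708, 0.0, 0.0]
contact_force: [-0.6, 0.2, 0.0]
grip_width: 0.002
grasp_force: 0.4
```

>>> arm_command([
  [0.006, 0.007, 0, 0, 0],
  [0.006, 0.006, 0, 0, 0],
  [0.007, 0.006, 0, 0, 0],
  [0.007, 0.005, 0, 0, 0],
  [0.008, 0.004, 0, 0, 0],
])

```text
time: 10.68
ee_pos: [0.6365, 0.0977, 0.1114]
tool_rot: [0.706, 0.708, -0.0, 0.0]
contact_force: [-0.6, -0.7, -0.7]
grip_width: 0.002
grasp_force: 0.4
```

>>> arm_command([
  [0.006, 0.002, 0, 0, 0],
  [0.004, 0.001, 0, 0, 0],
  [0.003, 0, 0, 0, 0],
  [0.002, 0, 0, 0, 0],
  [0, 0, 0, 0, 0],
])

```text
time: 11.3
ee_pos: [0.6392, 0.1124, 0.1115]
tool_rot: [0.706, 0.708, 0.0, 0.0]
contact_force: [0.7, 0.2, -0.4]
grip_width: -0.003
grasp_force: 0.0
```

>>> arm_command([
  [0.001, 0, 0, 0, 0],
  [0.001, 0, 0, 0, 0],
  [0.001, 0, 0, 0, 0],
])

```text
time: 11.68
ee_pos: [0.6391, 0.1137, 0.1115]
tool_rot: [0.707, 0.707, -0.001, 0.001]
contact_force: [-0.7, -7.3, 1.2]
grip_width: 0.005
grasp_force: 3.5
```

Run:
```python
from h import *
c=arm.get_calibration('wrist')
snap('wrist','w2.png'); s=arm.read_state();print(s['ee_pos'],s['contact_force'],s['grasp_force'])
```

```text
[0.63910953 0.11365027 0.1114518 ] [-0.18700688 -4.48691023  1.07166271] 2.6061122585088015
```

View pics/w2.png

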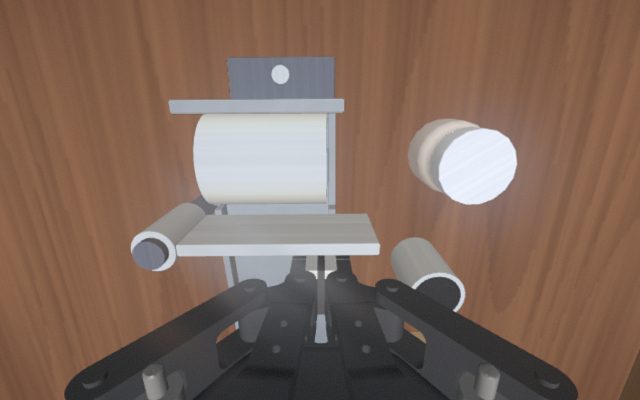

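The gate is square across the gutter at its limit (row 250, parallel to the stop, 7 N reaction), with the tube seated behind it. Next I back off and rise.

>>> arm_command([
  [-0.01, 0, 0, 0, 0],
  [-0.02, 0, 0, 0, 0],
  [0, 0, -0.05, 0, 0],
  [0, 0, -0.06, 0, 0],
  [0, 0, 0, 0, 0],
])

```text
time: 12.35
ee_pos: [0.6415, 0.0835, 0.2261]
tool_rot: [0.707, 0.707, 0.003, 0.002]
contact_force: [0.5, 0.1, -0.2]
grip_width: -0.003
grasp_force: 0.0
```

Run:
```python
from h import *
snap('side','d3.png'); s=arm.read_state();print(s['ee_pos'],s['contact_force'])
a=cv2.imread('pics/d3.png')[130:260,240:400]
cv2.imwrite('pics/c3.png',cv2.resize(a,None,fx=4,fy=4,interpolation=cv2.INTER_CUBIC))
```

```text
[0.64011701 0.08399028 0.22372762] [-0.47241997 -0.6157522  -0.69829931]
```

View pics/c3.png

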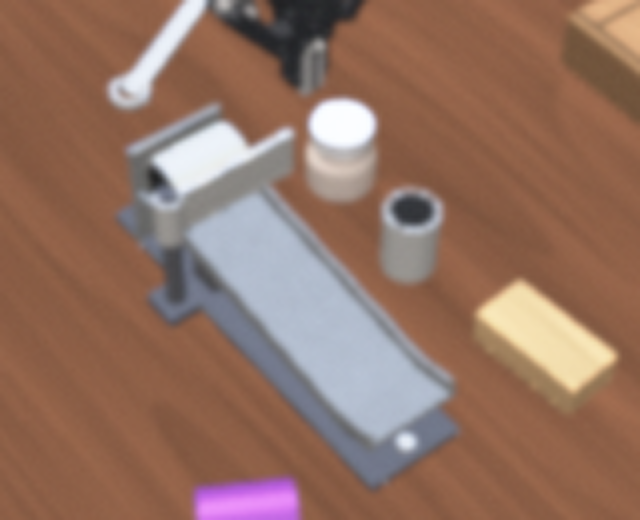

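The gate is shut (from (165,210) to (290,140)), the tube is home behind it, and the bystanders haven't moved. I'm handing in.

```bash
python3 -c "
from station import arm
print(arm.hand_in())"
```

```text
the job is handed in; nothing more can be done
None
```

I pushed the tube over the crest into the dip against the end stop, shut the gate square behind it and handed the job in at about 12.5 s; the last pictures showed the bystanders unmoved, but the hand-in returned no verdict.

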